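# Count to the third pigeonhole and push the carton home

## Task

Starting at the end where the tall steel post stands, run a closed fingertip along the top of the rack's aluminium rail over the first and second gaps to the third, counting filled and empty gaps alike, and do not touch the rail over any gap beyond the third. Then push the carton lying in front of the rack lengthways along the bench into that third gap until it is fully home against the back wall, and draw the hand clear. Only push it: do not lift or tip the carton, and leave the other things where they are.

Things in the scene. Friction and masses are not known exactly. Their poses are not given: they have to be found in the camera images.
- rack: Grey-painted divider rack fixed to the bench (all sizes here in mm), 90 deep (x), 354 wide (y), 60 tall. Origin: centre of its underside, on the bench; x points away from the robot into the gaps, y left along the row. Seven dividers 6 thick, 48 tall, 58 apart, make six gaps 52 wide, without floor, open at top and front. Divider noses are rounded, at x = -45.
- back_mid (a point): Middle of the front face of the rack's fixed back wall, 30 mm above the bench, at rack x = 35 mm, y = 0. The wall stops what is pushed in, so every gap is 80 mm deep. Axes as the rack's.
- rail_mid (a point): Middle of the top face of the aluminium rail, at rack x = -34 mm, y = 0, 56 mm above the bench. The rail is one smooth fixed bar along the whole row, 354 mm long, 16 mm wide (x), 8 mm thick, on top of the dividers near the front; its underside is 48 mm above the bench. Axes as the rack's.
- post: Tall steel end post with a ball on top, 90 mm high, about 24 mm across, fixed to the bench beside one end of the rack, 197 mm from the rack's centre along the row, at x = -30 mm of the rack. It may stand at the left or at the right end: gaps are counted from it. Origin: centre of its underside.
- block: Low black rubber block, 34 x 30 x 26 mm tall, fixed at the rack's other end, likewise 197 mm from the centre. Origin: centre of its underside.
- carton: Closed carton on the bench between rack and robot: 90 mm long (x), 40 wide (y), 34 tall, 0.1 to 0.2 kg, slides freely. Origin: centre of its underside. Its length points roughly into the rack, skewed up to 20 degrees; up to 110 mm left or right of the rack's centre. Goes in lengthways under the rail; home, its origin is at rack x = -10 mm and its near end is 10 mm proud of the divider noses.
- stock_b: Bystander carton 75 x 36 x 30 mm tall, loose, lying in the second gap from the left. Origin: centre of its underside.
- stock_f: Bystander carton 70 x 38 x 38 mm tall, loose, lying in the rightmost gap. Origin: centre of its underside.
- jar: Bystander glass jar with a steel lid, 48 mm across, 65 tall, loose, in front of the rack's left end. Origin: centre of its underside.
- can: Bystander can, 44 mm across, 60 tall, loose, in front of the rack's right end. Origin: centre of its underside.
- driver: Bystander screwdriver lying on the bench at the left, loose. Origin: on the bench side of its middle.
- tape: Bystander roll of clear tape, a ring 90 mm across and 24 tall lying flat at the right, loose. Origin: centre of its underside.
- rail_a: The 30 mm long middle stretch of the rail over the first (leftmost) gap counted from the robot's left. Origin: middle of its top face, 56 mm above the bench, straight above the middle line of that gap; axes as the rack's.
- rail_b: The 30 mm long middle stretch of the rail over the second gap counted from the robot's left. Origin: middle of its top face, 56 mm above the bench, straight above the middle line of that gap; axes as the rack's.
- rail_c: The 30 mm long middle stretch of the rail over the third gap counted from the robot's left. Origin: middle of its top face, 56 mm above the bench, straight above the middle line of that gap; axes as the rack's.
- rail_d: The 30 mm long middle stretch of the rail over the fourth gap counted from the robot's left. Origin: middle of its top face, 56 mm above the bench, straight above the middle line of that gap; axes as the rack's.
- rail_e: The 30 mm long middle stretch of the rail over the fifth gap counted from the robot's left. Origin: middle of its top face, 56 mm above the bench, straight above the middle line of that gap; axes as the rack's.
- rail_f: The 30 mm long middle stretch of the rail over the sixth (rightmost) gap counted from the robot's left. Origin: middle of its top face, 56 mm above the bench, straight above the middle line of that gap; axes as the rack's.
Things that resemble listed ones, but are neither listed nor needed, are in the scene too. Leave any purple look-alike of the carton alone.

How it is judged (in metres and radians):
On the way, in this order (a step that is already met when the one before it is completed fails the run):
1. a fingertip touches the rail over the first gap from the post (((y of post in the frame of rack above 0 m and contact force between the fingers and rail_a above 0.2 N) or (y of post in the frame of rack below 0 m and contact force between the fingers and rail_f above 0.2 N))).
2. then over the second gap (((y of post in the frame of rack above 0 m and contact force between the fingers and rail_b above 0.2 N) or (y of post in the frame of rack below 0 m and contact force between the fingers and rail_e above 0.2 N))).
3. then over the third gap (((y of post in the frame of rack above 0 m and contact force between the fingers and rail_c above 0.2 N) or (y of post in the frame of rack below 0 m and contact force between the fingers and rail_d above 0.2 N))).
4. then the carton is home in the third gap (((y of post in the frame of rack above 0 m and (x of carton in the frame of rack between -0.017 and 0 m and y of carton in the frame of rack between 0.017 and 0.041 m and angle between the x axis of carton and the x axis of rack, either way round below 0.2 rad)) or (y of post in the frame of rack below 0 m and (x of carton in the frame of rack between -0.017 and 0 m and y of carton in the frame of rack between -0.041 and -0.017 m and angle between the x axis of carton and the x axis of rack, either way round below 0.2 rad)))), for 0.2 s.
At the end, for the whole second after the job is handed in: The carton lies flat on the bench (within 6 mm, 0.1 rad) and still in the third gap from the post, lengthways (within 0.2 rad), within 7 mm of the back wall (((y of post in the frame of rack above 0 m and (x of carton in the frame of rack between -0.017 and 0 m and y of carton in the frame of rack between 0.017 and 0.041 m and angle between the x axis of carton and the x axis of rack, either way round below 0.2 rad)) or (y of post in the frame of rack below 0 m and (x of carton in the frame of rack between -0.017 and 0 m and y of carton in the frame of rack between -0.041 and -0.017 m and angle between the x axis of carton and the x axis of rack, either way round below 0.2 rad))) and angle between carton's own z axis and vertical below 0.1 rad and height (world z) of carton below 0.006 m and linear speed of carton below 0.02 m/s); the robot touches nothing.
It fails at once if the rail is touched over a gap beyond the third from the post ((y of post in the frame of rack above 0 m and (contact force between the fingers and rail_d above 0.2 N or contact force between the fingers and rail_e above 0.2 N or contact force between the fingers and rail_f above 0.2 N)) or (y of post in the frame of rack below 0 m and (contact force between the fingers and rail_a above 0.2 N or contact force between the fingers and rail_b above 0.2 N or contact force between the fingers and rail_c above 0.2 N))).
It fails at once if the carton is lifted (height (world z) of carton above 0.015 m).
It fails at once if the carton is tipped (angle between carton's own z axis and vertical above 0.3 rad).
It fails at once if one of the other loose things is moved by more than 20 mm (distance of any of stock_b, stock_f, jar, can, driver, tape from where it was at the start of the episode above 0.02 m).
It also fails if it takes over 69 s, if anything falls off the work surface, if the arm or the gripper's body presses on something with over 40 N, if the wrist force passes 120 N, or if a joint passes its speed limit or range.

## Robot

A 6-joint arm with a two-finger parallel gripper is mounted at the origin on the work surface. World frame = base frame: x ahead of the robot, y to its left, z up, the work surface at z = 0. Lengths are in mm, angles in rad, forces in N, time in s.
With the tool pointing down it reaches from about 300 to 825 mm from the base axis. Payload 5.4 kg.
Tool frame: the origin (TCP) lies on the centre line of the jaws, within the pads' length; the fingertips stand 25 mm ahead of it and the grasp point (between the pads) lies 6 mm ahead of it (arm.tip_reach is the distance from the TCP to the fingertips, in mm); x points along the fingers, y is the direction in which the jaws open and shut, and the axes are right-handed (so a half turn about x gives the same grasp; the last joint's range is limited). The gripper opens to 92 mm and grips with 3 to 60 N. Pads are 20 mm wide; open, the fingers measure 128 mm over their backs; the gripper's body (75 mm by 189 mm) begins 69 mm behind the grasp point.
Start: joints at [1.109, 0.158, 1.597, -0, 1.386, -0.21], TCP at [143.271, 556.848, 239.601] pointing down, gripper open.
Joint ranges: [-2.91, 2.91], [-0.94, 2.29], [0.18, 2.7], [-1.29, 4.43], [0.17, 2.64], [-3, 3]. Speed limits (rad/s): [2.57, 2.57, 3.14, 3.14, 3.14, 3.14].

## Interface

Orientations are given as a unit quaternion [x, y, z, w].
In Python, from cell import arm, read_camera, calibration gives the robot as it stands.
- The arm moves only by the shell command python3 -m inch 'ROWS'. ROWS is text: rows parted by semicolons, each of 7 numbers parted by spaces: the shift along the tool's x, y, z as a fraction of full scale, then the turn, a rotation vector about the tool's x, y, z as a fraction of full scale, then the finger opening in mm, from 0 to 91.9. A call has 1 to 12 rows; each row is the pose to reach, as a shift and turn from the pose commanded when the call began, along the tool's axes at that moment, turning the shorter way round; what a row does not reach only later rows make up. Full scale, the value 1, is 20 cm for a shift and 180 degrees for a turn. A row lasts 1/10 s, in which the tool goes at most 50 mm and 8.59 degrees, less where a joint would pass 70% of its speed; a pose out of reach is approached as far as the arm can. A call with a number of a shift or a turn outside -1 to 1 is refused whole. A call with a gripper value outside its range is refused whole. The fingers move at their own pace and stop on an object; the grip force is fixed at half the most. Time passes only in rows, so rows that repeat a pose let the fingers close. It gives the time, the measured TCP pose, the force and the opening at its end, in the units of the state.
- arm.state(): the state, without advancing time (a new reading comes with each control period).
- read_camera(name): name is "scene" or "top" or "wrist"; returns the picture (400x640x3 uint8, red, green, blue); there is no depth.
- calibration(name): a dict with "mtx" (3x3 intrinsics, pixels), "R" (3x3) and "t" (3): a world point X has camera coordinates R X + t; the wrist camera has in their place "mount" (4x4, takes a point from camera to tool coordinates, whose origin is the TCP and whose axes are the tool frame's). Camera axes: x right, y down, z forward; pixel columns grow to the right and rows downward; lengths in mm; the calibration is good to about 2 mm. A picture is of the moment at which its call begins: read the wrist's pose just before it. calibration takes no time and is no camera call.
- arm.sign_off(): hands the job in, once; it reports no verdict.
The state is a dict: "time": time; "qpos": joint angles; "qd": joint speeds; "tau": joint torques, N m; "ee_pos": TCP position; "eef_rot": TCP orientation; "wrist_force": force on the tool from outside, world axes, zero at the start; "wrist_torque": the same for the moment, N m; "gripper_width": finger opening in mm.
Only numpy, scipy, OpenCV 4.12 (cv2) and the standard library are available. Lean on these libraries where they do the work, as an engineer would, in place of code of your own. Each camera call takes 0.05 s, during which the arm holds its last target. There are 200 camera calls.

## Working session

There is one attempt and no reset: what is moved stays moved. The work goes in short steps, Python scripts to look and compute and a shell command to move; the robot and the scene stay as the last step left them, time stands still between calls to the robot, and variables do not carry over. Pictures are saved under pics/ and viewed, about 8 in all and at most 12, crops included, and the job is handed in when it is done.

```bash
mkdir -p pics; ls; python3 - <<'E'
from cell import arm, read_camera, calibration
import cv2,numpy as np
for n in("scene","top"):
    im=read_camera(n); cv2.imwrite(f"pics/{n}0.png",im[:,:,::-1])
    c=calibration(n); print(n,np.round(c["mtx"],1).tolist(),np.round(c["R"],3).tolist(),np.round(c["t"],1).tolist())
print(calibration("wrist")); print(arm.state())
E
```

```text
pics
scene [[514.0, 0.0, 316.0], [0.0, 514.0, 194.1], [0.0, 0.0, 1.0]] [[0.493, 0.87, 0.015], [0.665, -0.366, -0.651], [-0.561, 0.33, -0.759]] [-255.7, -322.0, 1680.6]
top [[465.9, 0.0, 316.8], [0.0, 465.9, 202.4], [0.0, 0.0, 1.0]] [[-0.0, -1.0, 0.004], [-0.981, -0.0, -0.191], [0.191, -0.004, -0.981]] [5.8, 537.5, 1178.4]
{'mtx': array([[334.30830304,   0.        , 317.06547038],
       [  0.        , 334.30830304, 197.23250854],
       [  0.        ,   0.        ,   1.        ]]), 'mount': array([[-1.38555017e-03, -2.88824448e-01,  9.57381073e-01,
        -1.43802360e+02],
       [ 9.99998543e-01, -1.35469096e-03,  1.03854182e-03,
         1.42580434e-01],
       [ 9.96999216e-04,  9.57381117e-01,  2.88825904e-01,
        -8.17157177e+01],
       [ 0.00000000e+00,  0.00000000e+00,  0.00000000e+00,
         1.00000000e+00]])}
{'time': 0.1, 'qpos': array([ 1.10891048e+00,  1.58978917e-01,  1.59810048e+00,  1.36525290e-05,
        1.38617986e+00, -2.10116437e-01]), 'qd': array([ 0.00075821, -0.00295523, -0.00114408,  0.00104649, -0.00057959,
       -0.00040528]), 'tau': array([-3.78839479e-05, -3.86499918e+01, -3.22959673e+01,  7.03600142e-02,
        3.38933431e-02, -5.42818952e-05]), 'ee_pos': array([143.03324808, 556.39283309, 238.72424802]), 'eef_rot': array([ 0.08822515,  0.70170983, -0.08933459,  0.70131232]), 'wrist_force': array([ 1.31701813, -0.18102185,  0.13312528]), 'wrist_torque': array([ 0.02884739,  0.02360483, -0.04983339]), 'gripper_width': 92.02424030005247}
```

View pics/top0.png

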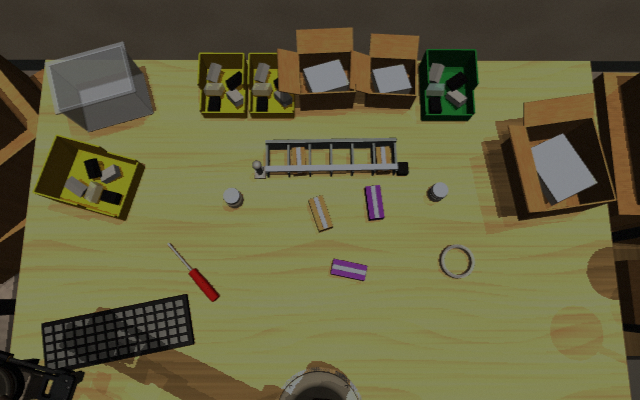

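View pics/scene0.png

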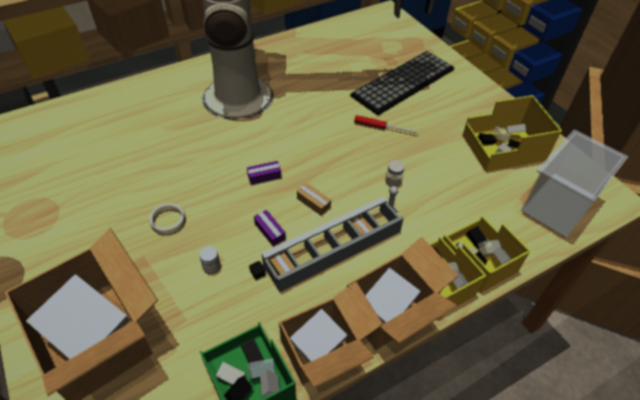

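Top view: the post is at the left end, px (258,168), and the black block at (403,168), so the target is the third gap from the left. The orange carton is at (320,213), the purple look-alike at (374,203), the jar at (232,198) and the can at (438,192). Next I'll measure.

```bash
cat > h.py <<'E'
import numpy as np,cv2
from cell import arm,read_camera,calibration
def ray(n,uv,z):
    c=calibration(n);R,t=c["R"],c["t"];d=R.T@np.linalg.inv(c["mtx"])@[uv[0],uv[1],1];o=-R.T@t
    return o+d*(z-o[2])/d[2]
def proj(n,X):
    c=calibration(n);p=c["mtx"]@(c["R"]@np.asarray(X,float)+c["t"]);return p[:2]/p[2]
def tri(uvs):
    A=[];b=[]
    for n,uv in uvs:
        c=calibration(n);R,t=c["R"],c["t"];d=R.T@np.linalg.inv(c["mtx"])@[uv[0],uv[1],1];d/=np.linalg.norm(d)
        P=np.eye(3)-np.outer(d,d);A.append(P);b.append(P@(-R.T@t))
    return np.linalg.lstsq(np.vstack(A),np.hstack(b),rcond=None)[0]
E
python3 - <<'E'
from h import *
im=cv2.imread("pics/top0.png");s=cv2.imread("pics/scene0.png")
a=cv2.resize(im[130:235,225:425],None,fx=4,fy=4,interpolation=cv2.INTER_CUBIC);cv2.imwrite("pics/c1.png",a)
b=cv2.resize(s[150:300,240:410],None,fx=4,fy=4,interpolation=cv2.INTER_CUBIC);cv2.imwrite("pics/c2.png",b[:600])
E
```

```text
(no output)
```

View pics/c1.png

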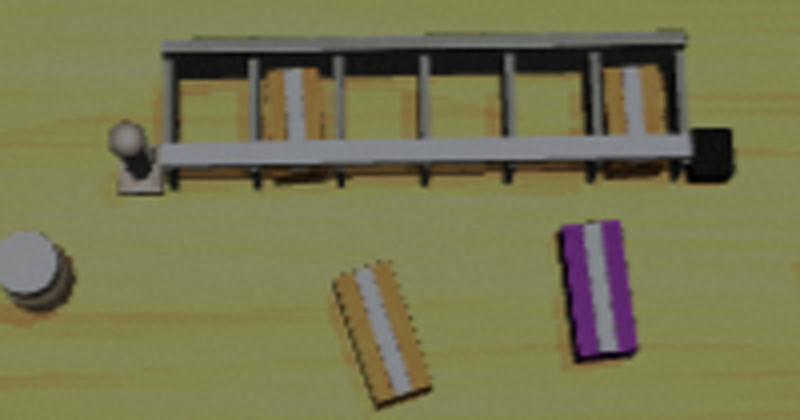

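View pics/c2.png

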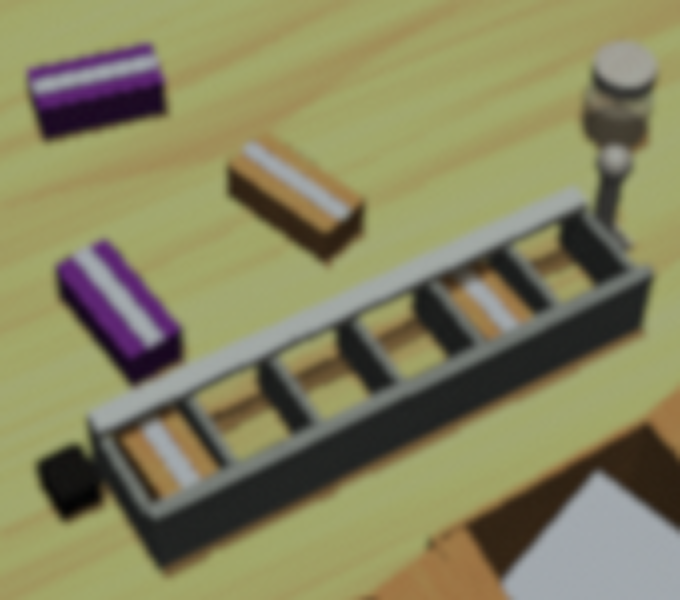

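```bash
python3 - <<'E'
from h import *
T=lambda x,y:("top",((x+.5)/4-.5+225,(y+.5)/4-.5+130))
S=lambda x,y:("scene",((x+.5)/4-.5+240,(y+.5)/4-.5+150))
D={"railL":(T(161,154),S(578,194),56),"railR":(T(691,147),S(102,413),56),"cfar":(T(364,267),S(347,216),34),"cnear":(T(402,392),S(250,146),34)}
P={}
for k,(a,b,z) in D.items():
    P[k]=ray(*a,z);print(k,tri([a,b]).round(1),ray(*a,z).round(1),ray(*b,z).round(1))
m=(P["railL"]+P["railR"])/2;d=P["railL"]-P["railR"];y=d/np.linalg.norm(d);x=np.array([y[1],-y[0],0])
print("len",np.linalg.norm(d),"mid",m,"yaw",np.arctan2(x[1],x[0]))
for i,g in enumerate((145,87,29)):print("gap",i+1,(m+y*g).round(1))
O=m+x*34
print("rack origin",O.round(1))
c=(P["cfar"]+P["cnear"])/2;v=P["cfar"]-P["cnear"];print("carton",c,np.linalg.norm(v),np.arctan2(v[1],v[0]),"in rack",x@(c-O),y@(c-O))
print("jar",ray(*T(28,262),65),"post", (O+x*-30+y*197))
for u in ((578,222),(604,222),(635,352),(578,358)):print("purple",ray(*T(*u),34).round(1))
E
```

```text
railL [629.5 142.4  53. ] [630.  144.3  56. ] [630.7 138.2  56. ]
railR [ 635.3 -207.4   58.2] [ 635.1 -209.7   56. ] [ 634.8 -205.    56. ]
cfar [557.9   8.7  32.2] [557.6   8.9  34. ] [559.1   7.7  34. ]
cnear [473.1 -17.   31.3] [473.  -16.3  34. ] [474.9 -18.7  34. ]
len 354.0756774166268 mid [632.52343082 -32.67730922  56.        ] yaw 0.014387313481557373
gap 1 [630.4 112.3  56. ]
gap 2 [631.3  54.3  56. ]
gap 3 [632.1  -3.7  56. ]
rack origin [666.5 -32.2  56. ]
carton [515.29801573  -3.74265831  34.        ] 88.31421626619418 0.28939546105809355 in rack -150.79700524432218 30.618156907992542
jar [554.39137276 228.82309969  65.        ] post [633.68881387 164.35984942  56.        ]
purple [ 588.7 -135.6   34. ]
purple [ 588.7 -153.2   34. ]
purple [ 499.9 -171.7   34. ]
purple [ 495.8 -133.6   34. ]
```

```bash
cat >> h.py <<'E'
from scipy.spatial.transform import Rotation as Ro
RY=0.0144; O=np.array([666.5,-32.2,0]); RX=np.array([np.cos(RY),np.sin(RY),0]); RYv=np.array([-np.sin(RY),np.cos(RY),0])
def rack(x,y,z): return O+RX*x+RYv*y+[0,0,z]
def plan(p,yaw=RY):
    s=arm.state();R=Ro.from_quat(s["eef_rot"]);M=R.as_matrix()
    best=None
    for sg in(1,-1):   # tool y along +-rack y, tool x down
        y=sg*np.array([-np.sin(yaw),np.cos(yaw),0]);x=np.array([0,0,-1.]);G=Ro.from_matrix(np.c_[x,y,np.cross(x,y)])
        r=(R.inv()*G).as_rotvec()
        if best is None or np.linalg.norm(r)<np.linalg.norm(best):best=r
    d=M.T@(np.asarray(p)-s["ee_pos"])
    print("at",s["ee_pos"].round(1),"F",s["wrist_force"].round(1),"t",s["time"],"shift",(d/200).round(3),"turn",(best/np.pi).round(4))
E
python3 - <<'E'
from h import *
print(Ro.from_quat(arm.state()["eef_rot"]).as_matrix().round(2))
plan(rack(-34,145,160))
E
```

```text
[[-0.    0.25  0.97]
 [-0.    0.97 -0.25]
 [-1.   -0.   -0.  ]]
at [143.  556.4 238.7] F [ 1.3 -0.2  0.1] t 0.1 shift [ 0.395 -1.543  2.913] turn [-0.0847 -0.0002  0.0005]
```

```bash
python3 -m inch '0 -0.5 1 -0.0847 0 0 0;0 -0.5 1 -0.0847 0 0 0;0 -0.5 1 -0.0847 0 0 0;0 -0.5 1 -0.0847 0 0 0;0 -0.5 1 -0.0847 0 0 0;0 -0.5 1 -0.0847 0 0 0;0 -0.5 1 -0.0847 0 0 0'; python3 -c "
from h import *
plan(rack(-34,145,160))"
```

```text
time: 0.8
ee_pos: [311.9, 410.0, 239.3]
eef_rot: [-0.005, 0.707, 0.005, 0.707]
wrist_force: [0.1, 0.1, 0.8]
gripper_width: 38.2
at [311.9 410.  239.3] F [0.1 0.1 0.8] t 0.8 shift [ 0.395 -1.509  1.573] turn [-0.0005 -0.0003  0.    ]
```

```bash
python3 -m inch '0 -1 1 0 0 0 0;0 -1 1 0 0 0 0;0 -1 1 0 0 0 0;0 -1 1 0 0 0 0;0 -1 1 0 0 0 0;0 -1 1 0 0 0 0;0 -1 1 0 0 0 0;0 -1 1 0 0 0 0'; python3 -c "
from h import *
plan(rack(-34,145,160))"
```

```text
time: 1.6
ee_pos: [514.3, 214.1, 239.2]
eef_rot: [-0.005, 0.708, 0.005, 0.707]
wrist_force: [-0.2, 0.3, 0.3]
gripper_width: 0.2
at [514.3 214.1 239.2] F [-0.2  0.3  0.3] t 1.6 shift [ 0.395 -0.518  0.574] turn [ 0.0001 -0.0004 -0.0002]
```

Next: over gap 1 at z=160, then take a wrist picture to check the rail.

```bash
python3 -m inch '0 -0.518 0.574 0 0 0 0;0 -0.518 0.574 0 0 0 0;0 -0.518 0.574 0 0 0 0;0 -0.518 0.574 0 0 0 0;0.395 -0.518 0.574 0 0 0 0;0.395 -0.518 0.574 0 0 0 0;0.395 -0.518 0.574 0 0 0 0;0.395 -0.518 0.574 0 0 0 0;0.395 -0.518 0.574 0 0 0 0'; python3 - <<'E'
from h import *
plan(rack(-34,145,87))
s=arm.state();im=read_camera("wrist");cv2.imwrite("pics/w1.png",im[:,:,::-1])
c=calibration("wrist");M=np.eye(4);M[:3,:3]=Ro.from_quat(s["eef_rot"]).as_matrix();M[:3,3]=s["ee_pos"];W=np.linalg.inv(M@c["mount"])
for n,p in {"L":rack(-34,177,56),"g1":rack(-34,145,56),"g2":rack(-34,87,56),"g3":rack(-34,29,56),"tip":s["ee_pos"]-[0,0,25]}.items():
    q=c["mtx"]@(W[:3,:3]@p+W[:3,3]);print(n,(q[:2]/q[2]).round(0))
E
```

```text
time: 2.5
ee_pos: [632.2, 112.3, 163.5]
eef_rot: [-0.006, 0.706, 0.006, 0.709]
wrist_force: [0.1, 0.5, -0.1]
gripper_width: 0.4
at [632.2 112.3 163.5] F [ 0.1  0.5 -0.1] t 2.5 shift [ 0.382 -0.    -0.011] turn [ 0.0005  0.0014 -0.    ]
L [357. 201.]
g1 [317. 201.]
g2 [243. 201.]
g3 [169. 201.]
tip [317. 250.]
```

View pics/w1.png

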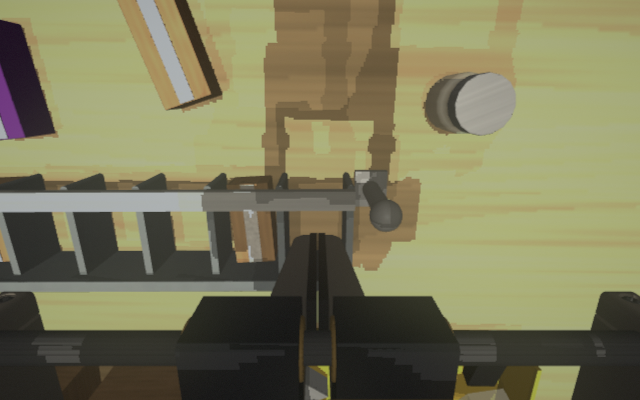

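The wrist view shows the rail end at (357,200) as predicted, gap 1 centred at 317, and the post ball clear at (385,215). Now descending.

```bash
python3 -m inch '0.2 0 -0.01 0 0 0 0;0.36 0 -0.01 0 0 0 0;0.38 0 -0.01 0 0 0 0;0.38 0 -0.01 0 0 0 0;0.38 0 -0.01 0 0 0 0'; python3 -m inch '0.01 0 0 0 0 0 0;0.02 0 0 0 0 0 0;0.02 0 0 0 0 0 0;0.02 0 0 0 0 0 0'; python3 -m inch '0.01 0 0 0 0 0 0;0.01 0 0 0 0 0 0;0.01 0 0 0 0 0 0'
```

```text
time: 3.05
ee_pos: [631.1, 111.1, 87.5]
eef_rot: [-0.005, 0.705, 0.005, 0.709]
wrist_force: [0.6, 0.0, 0.1]
gripper_width: 0.8
time: 3.45
ee_pos: [629.8, 111.1, 81.4]
eef_rot: [-0.005, 0.707, 0.005, 0.708]
wrist_force: [0.0, 0.4, 3.1]
gripper_width: 0.2
time: 3.75
ee_pos: [629.9, 111.0, 81.3]
eef_rot: [-0.005, 0.707, 0.005, 0.707]
wrist_force: [-4.8, -0.5, 14.7]
gripper_width: 0.2
```

```bash
python3 -m inch '-0.003 -0.06 0 0 0 0 0;-0.003 -0.12 0 0 0 0 0;-0.003 -0.18 0 0 0 0 0;-0.003 -0.24 0 0 0 0 0;-0.003 -0.29 0 0 0 0 0;-0.003 -0.29 0 0 0 0 0;-0.003 -0.29 0 0 0 0 0'; python3 -m inch '0 -0.06 0 0 0 0 0;0 -0.12 0 0 0 0 0;0 -0.18 0 0 0 0 0;0 -0.24 0 0 0 0 0;0 -0.285 0 0 0 0 0;0 -0.285 0 0 0 0 0;0 -0.285 0 0 0 0 0'
```

```text
time: 4.45
ee_pos: [631.7, 52.5, 81.4]
eef_rot: [-0.005, 0.706, 0.005, 0.708]
wrist_force: [-0.8, -1.9, 7.7]
gripper_width: 0.4
time: 5.15
ee_pos: [632.5, -4.4, 81.4]
eef_rot: [-0.005, 0.706, 0.005, 0.708]
wrist_force: [0.0, -0.6, 6.7]
gripper_width: 0.2
```

Contact held across all three gaps. Now lift, retreat behind the carton, and lower with the fingers slightly open for a flat two-finger push.

```bash
python3 -m inch '-0.25 0 0 0 0 0 0;-0.5 0 0 0 0 0 0;-0.5 0 -0.25 0 0 0 0;-0.5 0 -0.5 0 0 0 14;-0.5 0 -0.75 0 0 0 14;-0.5 0 -1 0 0 0 14;-0.5 0 -1 0 0 0 14;-0.5 0 -1 0 0 0 14'; python3 - <<'E'
from h import *
plan(rack(-239,29,37))
E
```

```text
time: 5.95
ee_pos: [430.0, -6.6, 179.2]
eef_rot: [-0.005, 0.707, 0.005, 0.707]
wrist_force: [0.6, -0.9, 1.0]
gripper_width: 14.0
at [430.   -6.6 179.2] F [ 0.6 -0.9  1. ] t 5.95 shift [ 0.711  0.    -0.015] turn [-0.0002  0.0003  0.0001]
```

```bash
python3 -m inch '0.25 0 -0.015 0 0 0 14;0.5 0 -0.015 0 0 0 14;0.71 0 -0.015 0 0 0 14;0.71 0 -0.015 0 0 0 14;0.71 0 -0.015 0 0 0 14;0.71 0 -0.015 0 0 0 14'; python3 -m inch '0 0 0.1 0 0 0 14;0 0 0.15 0 0 0 14;0 0 0.18 0 0 0 14;0 0 0.21 0 0 0 14;0 0 0.24 0 0 0 14;0 0 0.27 0 0 0 14;0 0 0.30 0 0 0 14;0 0 0.33 0 0 0 14;0 0 0.36 0 0 0 14;0 0 0.38 0 0 0 14;0 0 0.38 0 0 0 14;0 0 0.38 0 0 0 14'; python3 - <<'E'
from h import *
im=read_camera("top");cv2.imwrite("pics/t2.png",cv2.resize(im[130:235,225:425,::-1],None,fx=4,fy=4,interpolation=cv2.INTER_CUBIC))
s=arm.state();im=read_camera("wrist");cv2.imwrite("pics/w2.png",im[:,:,::-1])
E
```

```text
time: 6.55
ee_pos: [430.8, -7.6, 39.9]
eef_rot: [-0.006, 0.705, 0.005, 0.709]
wrist_force: [0.5, -0.5, 0.4]
gripper_width: 14.1
time: 7.75
ee_pos: [504.0, -5.7, 37.2]
eef_rot: [-0.005, 0.707, 0.005, 0.707]
wrist_force: [-0.2, 0.5, 0.5]
gripper_width: 14.5
```

View pics/t2.png

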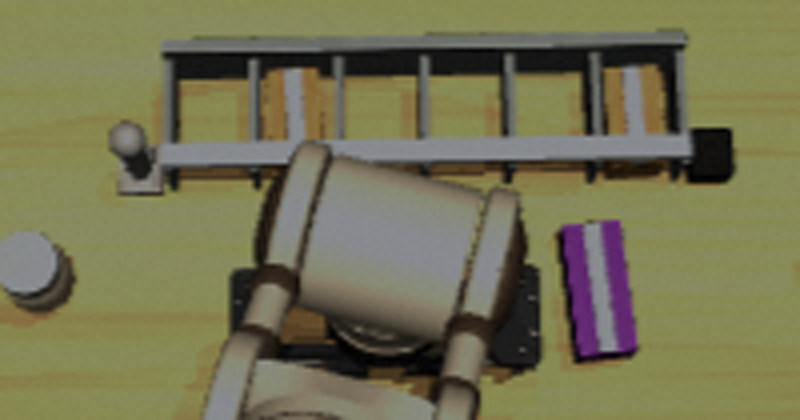

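```bash
python3 - <<'E'
from h import *
im=read_camera("scene")[:,:,::-1];np.save("s2.npy",im);cv2.imwrite("pics/s2.png",cv2.resize(im[150:300,240:410],None,fx=4,fy=4,interpolation=cv2.INTER_CUBIC))
E
```

```text
(no output)
```

View pics/s2.png

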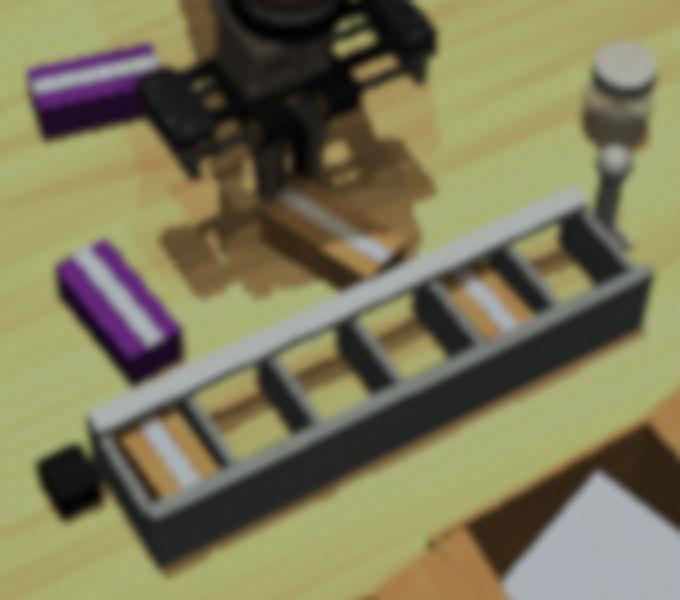

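```bash
python3 - <<'E'
from h import *
S=lambda x,y:("scene",((x+.5)/4-.5+240,(y+.5)/4-.5+150))
a=ray(*S(385,255),34);b=ray(*S(280,188),34);v=a-b
for p in(a,b,(a+b)/2):print((p-O)@RX,(p-O)@RYv)
print(a,b,np.linalg.norm(v),np.arctan2(v[1],v[0])-RY)
E
```

```text
-66.86976920081406 45.86582752056039
-149.32203366760913 15.34068462197134
-108.09590143421165 30.603256071265868
[598.97671865  12.69818084  34.        ] [516.97254955 -19.01106885  34.        ] 87.92132997561855 0.35456984656468843
```

The carton is still skewed by about 0.33 rad, since its corner sat between the two fingers. I'll straighten it with closed-finger side nudges, first at the near end from the right.

```bash
python3 -m inch '0 0 -0.1 0 0 0 14;0 0 -0.2 0 0 0 14;-0.3 0 -0.2 0 0 0 0;-0.4 0 -0.2 0 0 0 0;-0.4 -0.32 -0.2 0 0 0 0;-0.4 -0.32 0 0 0 0 0;-0.4 -0.32 0.1 0 0 0 0;-0.4 -0.32 0.1 0 0 0 0;-0.4 -0.32 0.1 0 0 0 0'; python3 - <<'E'
from h import *
plan(rack(-134,-35,45))
E
```

```text
time: 8.8
ee_pos: [524.0, -69.1, 116.8]
eef_rot: [-0.005, 0.708, 0.005, 0.707]
wrist_force: [-0.4, 0.7, -0.3]
gripper_width: 0.4
at [524.  -69.1 116.8] F [-0.4  0.7 -0.3] t 8.8 shift [ 0.359 -0.001  0.046] turn [ 0.0001 -0.0004 -0.0001]
```

```bash
python3 -m inch '0.2 0 0.046 0 0 0 0;0.36 0 0.046 0 0 0 0;0.36 0 0.046 0 0 0 0;0.36 0 0.046 0 0 0 0;0.36 0.04 0.046 0 0 0 0;0.36 0.07 0.046 0 0 0 0;0.36 0.10 0.046 0 0 0 0;0.36 0.12 0.046 0 0 0 0;0.36 0.14 0.046 0 0 0 0;0.36 0.14 0.046 0 0 0 0'; python3 -m inch '0 -0.1 0 0 0 0 0;0 -0.1 0 0 0 0 0;-0.4 -0.1 0 0 0 0 0;-0.4 0 0 0 0 0 0;-0.4 0.3 0 0 0 0 0;-0.4 0.5 0 0 0 0 0;-0.4 0.62 0.28 0 0 0 0;-0.4 0.62 0.28 0 0 0 0;-0.4 0.62 0.28 0 0 0 0'; python3 - <<'E'
from h import *
plan(rack(-80,88,48))
im=read_camera("scene")[:,:,::-1];cv2.imwrite("pics/s3.png",cv2.resize(im[150:300,240:410],None,fx=4,fy=4,interpolation=cv2.INTER_CUBIC))
E
```

```text
time: 9.8
ee_pos: [533.6, -40.8, 45.3]
eef_rot: [-0.005, 0.707, 0.005, 0.707]
wrist_force: [-0.0, -0.2, -1.0]
gripper_width: 0.4
time: 10.7
ee_pos: [588.4, 84.8, 124.8]
eef_rot: [-0.005, 0.707, 0.006, 0.707]
wrist_force: [0.2, 0.5, 0.3]
gripper_width: 0.4
at [588.4  84.8 124.8] F [0.2 0.5 0.3] t 10.7 shift [ 0.384 -0.151 -0.018] turn [ 0.0005 -0.     -0.0001]
```

View pics/s3.png

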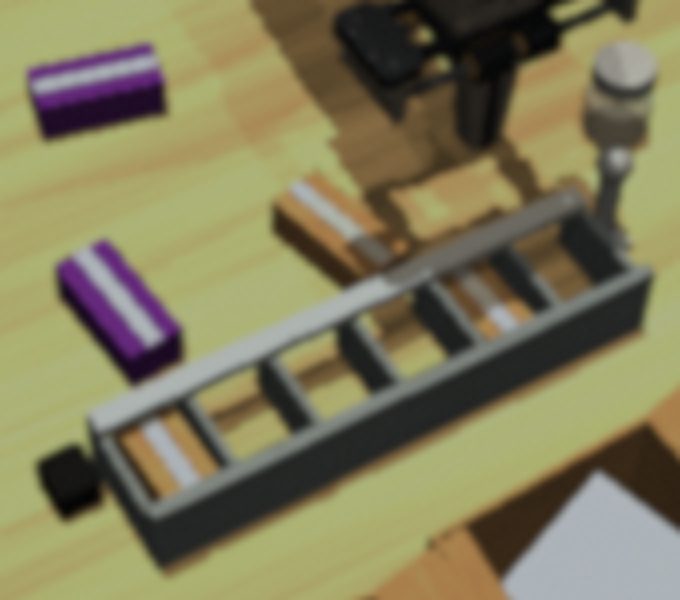

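```bash
python3 - <<'E'
from h import *
S=lambda x,y:("scene",((x+.5)/4-.5+240,(y+.5)/4-.5+150))
a=ray(*S(393,261),34);b=ray(*S(297,185),34);v=a-b
for p in(a,b,(a+b)/2):print((p-O)@RX,(p-O)@RYv)
print(np.linalg.norm(v),np.arctan2(v[1],v[0])-RY)
E
```

```text
-60.142574937088305 47.7386700068488
-146.01221084754252 26.413494240509788
-103.0773928923154 37.0760821236793
88.47800570118666 0.24341910560709837
```

```bash
python3 -m inch '0 -0.11 0.012 0 0 0 0;0.2 -0.11 0.012 0 0 0 0;0.385 -0.11 0.012 0 0 0 0;0.385 -0.11 0.012 0 0 0 0;0.385 -0.11 0.012 0 0 0 0;0.385 -0.15 0.012 0 0 0 0;0.385 -0.18 0.012 0 0 0 0;0.385 -0.21 0.012 0 0 0 0;0.385 -0.23 0.012 0 0 0 0;0.385 -0.25 0.012 0 0 0 0;0.385 -0.25 0.012 0 0 0 0;0.385 -0.25 0.012 0 0 0 0'; python3 -m inch '0 0.1 0 0 0 0 0;0 0.1 0 0 0 0 0;-0.4 0.1 0 0 0 0 0;-0.4 0.1 0 0 0 0 0;-0.4 0.1 -0.3 0 0 0 4;-0.4 0 -0.6 0 0 0 4;-0.4 -0.19 -0.7 0 0 0 4;-0.4 -0.19 -0.7 0 0 0 4;-0.4 -0.19 -0.7 0 0 0 4'; python3 - <<'E'
from h import *
plan(rack(-180,29,37))
im=read_camera("scene")[:,:,::-1];cv2.imwrite("pics/s4.png",cv2.resize(im[150:300,240:410],None,fx=4,fy=4,interpolation=cv2.INTER_CUBIC))
E
```

```text
time: 11.95
ee_pos: [590.6, 33.4, 48.0]
eef_rot: [-0.005, 0.707, 0.005, 0.707]
wrist_force: [0.4, -0.7, -0.1]
gripper_width: 0.5
time: 12.85
ee_pos: [450.9, -7.5, 128.3]
eef_rot: [-0.004, 0.707, 0.004, 0.707]
wrist_force: [0.6, -0.5, 0.4]
gripper_width: 3.8
at [450.9  -7.5 128.3] F [ 0.6 -0.5  0.4] t 12.85 shift [0.457 0.006 0.176] turn [-0.0008  0.0002  0.0001]
```

View pics/s4.png

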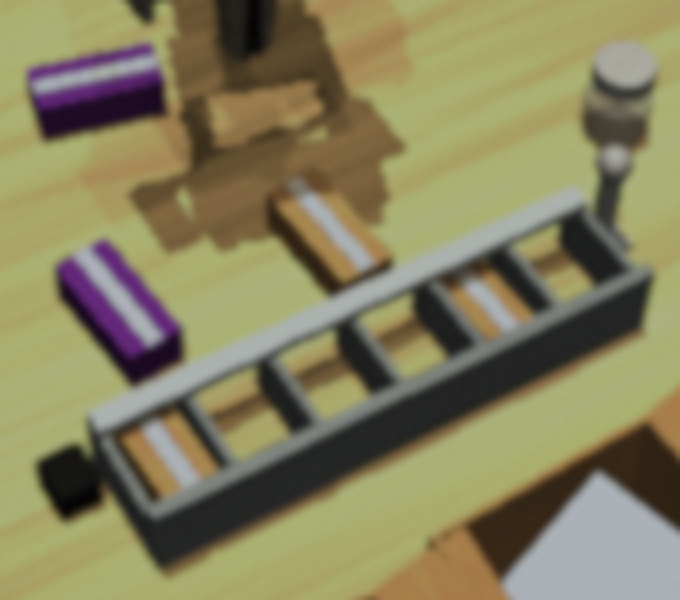

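```bash
python3 - <<'E'
from h import *
S=lambda x,y:("scene",((x+.5)/4-.5+240,(y+.5)/4-.5+150))
a=ray(*S(367,267),34);b=ray(*S(293,185),34);v=a-b
for p in(a,b,(a+b)/2):print((p-O)@RX,(p-O)@RYv)
print(np.linalg.norm(v),np.arctan2(v[1],v[0])-RY)
E
```

```text
-64.2492687603735 30.6748282720705
-147.3220756393826 24.11318778111141
-105.78567219987805 27.394008026590956
83.33154485961327 0.07882297245087148
```

Straightened to 0.08 rad and y≈28. Now push in.

```bash
python3 -m inch '0.2 0.005 0.176 0 0 0 4;0.45 0.005 0.176 0 0 0 4;0.45 0.005 0.176 0 0 0 4;0.45 0.005 0.176 0 0 0 4;0.45 0.005 0.176 0 0 0 4'; python3 -m inch '0 0 0.05 0 0 0 4;0 0 0.10 0 0 0 4;0 0 0.14 0 0 0 4;0 0 0.18 0 0 0 4;0 0 0.22 0 0 0 4;0 0 0.26 0 0 0 4;0 0 0.3 0 0 0 4;0 0 0.3 0 0 0 4'; python3 - <<'E'
from h import *
plan(rack(-65,29,37))
im=read_camera("scene")[:,:,::-1];cv2.imwrite("pics/s5.png",cv2.resize(im[150:300,240:410],None,fx=4,fy=4,interpolation=cv2.INTER_CUBIC))
E
```

```text
time: 13.4
ee_pos: [488.5, -5.0, 40.2]
eef_rot: [-0.006, 0.706, 0.005, 0.708]
wrist_force: [-0.1, -0.4, 0.6]
gripper_width: 3.9
time: 14.2
ee_pos: [548.0, -4.3, 38.4]
eef_rot: [-0.005, 0.707, 0.005, 0.708]
wrist_force: [0.1, -0.4, 0.1]
gripper_width: 3.9
at [548.   -4.3  38.4] F [ 0.1 -0.4  0.1] t 14.2 shift [ 0.007 -0.003  0.266] turn [-0.      0.0005  0.0001]
```

View pics/s5.png

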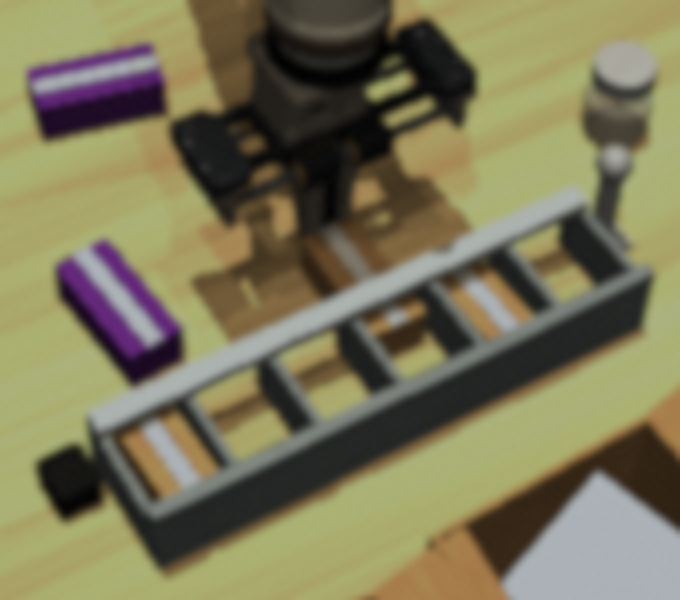

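It is entering the third gap cleanly. Continuing, in small steps near the end.

```bash
python3 -m inch '0 0 0.04 0 0 0 4;0 0 0.08 0 0 0 4;0 0 0.12 0 0 0 4;0 0 0.15 0 0 0 4;0 0 0.18 0 0 0 4;0 0 0.21 0 0 0 4;0 0 0.21 0 0 0 4'; python3 -m inch '0 0 0.015 0 0 0 4;0 0 0.03 0 0 0 4;0 0 0.04 0 0 0 4;0 0 0.04 0 0 0 4'; python3 -m inch '0 0 0.01 0 0 0 4;0 0 0.015 0 0 0 4;0 0 0.015 0 0 0 4'
```

```text
time: 14.95
ee_pos: [589.7, -3.6, 38.4]
eef_rot: [-0.005, 0.707, 0.005, 0.708]
wrist_force: [-0.2, -0.5, 0.7]
gripper_width: 4.0
time: 15.35
ee_pos: [596.9, -3.4, 38.2]
eef_rot: [-0.005, 0.707, 0.005, 0.707]
wrist_force: [-0.8, 1.1, 0.1]
gripper_width: 3.9
time: 15.65
ee_pos: [599.8, -3.4, 38.2]
eef_rot: [-0.005, 0.707, 0.005, 0.707]
wrist_force: [-0.6, 0.7, -0.6]
gripper_width: 4.1
```

```bash
python3 -m inch '0 0 0.01 0 0 0 4;0 0 0.015 0 0 0 4;0 0 0.015 0 0 0 4';python3 -m inch '0 0 0.01 0 0 0 4;0 0 0.01 0 0 0 4;0 0 0.01 0 0 0 4'
```

```text
time: 15.95
ee_pos: [601.4, -3.3, 38.0]
eef_rot: [-0.005, 0.708, 0.005, 0.706]
wrist_force: [-5.8, -0.4, 4.6]
gripper_width: 3.9
time: 16.25
ee_pos: [601.6, -3.2, 37.9]
eef_rot: [-0.005, 0.71, 0.005, 0.704]
wrist_force: [-13.2, -1.5, 9.7]
gripper_width: 3.9
```

The hand stalled at 601.5 mm, exactly the predicted home, with 13 N against the wall. Withdrawing to check.

```bash
python3 -m inch '0 0 0 0 0 0 4;0 0 0 0 0 0 4;0 0 -0.1 0 0 0 4;0 0 -0.3 0 0 0 4;0 0 -0.5 0 0 0 4;-0.5 0 -0.8 0 0 0 4;-0.7 0 -1 0 0 0 4;-0.7 0 -1 0 0 0 4;-0.7 0 -1 0 0 0 4;-0.7 0 -1 0 0 0 4'; python3 - <<'E'
from h import *
a=read_camera("top")[:,:,::-1];s=read_camera("scene")[:,:,::-1]
f=lambda i:cv2.resize(i,(400,300),interpolation=cv2.INTER_CUBIC)
cv2.imwrite("pics/f.png",np.vstack([cv2.resize(a[130:205,225:425],(800,300),interpolation=cv2.INTER_CUBIC),np.hstack([f(s[180:300,250:410]),f(a[130:280,220:460])])]))
E
```

```text
time: 17.25
ee_pos: [406.0, -6.7, 181.3]
eef_rot: [-0.006, 0.704, 0.004, 0.71]
wrist_force: [-0.1, 0.5, -0.5]
gripper_width: 4.1
```

View pics/f.png

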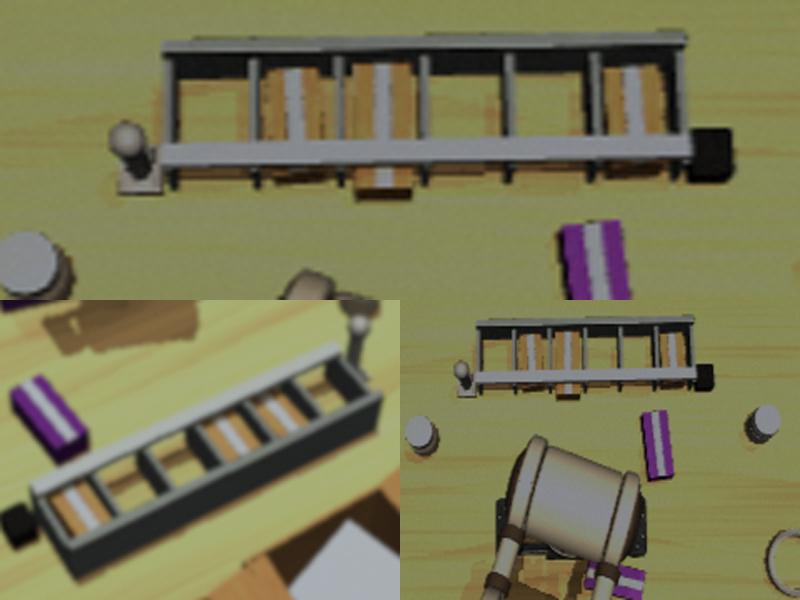

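```bash
python3 - <<'E'
from h import *
for u in((384,187),(384,63)):
    p=ray("top",((u[0]+.5)/4-.5+225,(u[1]+.5)/4-.5+130),34);print((p-O)@RX,(p-O)@RYv)
arm.sign_off()
E
```

```text
-53.12153893511692 28.284554313235567
34.53866599106037 26.850531324141446
the job is handed in; nothing more can be done
```

The carton is home in the third gap from the post (the left end), and I handed the job in at about 17 s of the 69 s allowed.

- **Rail:** I ran a closed fingertip over gaps 1, 2 and 3 from the post. The readings were about 7–15 N upward over each of the three gaps. I then lifted off without going near gap 4.
- **Carton:** The first two-finger push left it skewed, because its corner sat between the fingers. Two closed-finger side nudges reduced the skew to about 0.08 rad, and I pushed it in until it stalled against the back wall at about 13 N.
- **Last checks:**
  - The top view puts the carton's ends at rack x ≈ -53 and +35 mm (ideal -55 and +35), with its centre at y ≈ 27.5 mm (target 29). It lies nearly straight.
  - The purple cartons, jar, can and stock cartons look unmoved. The driver and most of the tape were outside that crop, but no move went near either.
  - The hand is clear and the wrist force is about zero.
- **Disagreements:** The scene and top views differed by up to 6 mm at the rail ends and by 1–2 mm on the carton. I used the top view for the rack; the wrist view and the contact points agreed with it.

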